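# Draw the pasteboard press down evenly with two click wrenches

## Task

A click wrench stands on each of the two nuts of the pasteboard press. Tighten both nuts clockwise by their wrenches, working back and forth so that the directions of the two wrenches never differ by more than about 45 degrees: bring the left wrench (the robot's left) to its click first, then the right one, each time stopping at once when the handle breaks over. Then let go, leaving both nuts tight and the other things on the table where they are.

Things in the scene. Friction and masses are not known exactly. Their poses are not given: they have to be found in the camera images.
- left_axis (a point): vertical turning axis of the left wrench (the +y one): centre of its steel head (50 mm across, top at 141 mm) on a nut on the press's dark steel bar (top at 100 mm); the point is at the handle's mid-height, 129 mm above the table. x points along the wrench from head to handle (roughly to the robot), z up; it turns with head and nut, not with the break-over. The right axis is 240 mm away
- left_grip (a point): centre of the left wrench's black handle, 150 mm from the wrench's axis, 129 mm above the table. The handle is 26 mm wide and 26 mm high, 100 mm long, with free space under and beside it; it sweeps level about the axis. Its x axis points along the handle away from the nut, z up. Tightening is clockwise from above (a handle that points to the robot goes to the robot's left, +y)
- left_click (a joint): break-over angle of the left wrench's handle relative to its head, rad: 0 while straight, up to a stop at 0.24, about the same vertical axis. It stays at 0 until the set torque of 1.4 N m (about 9 N at the handle's centre); then the handle gives and the resistance falls off, slowly at first (8 N at 0.06, 5 N at 0.17 rad): that is the click. Let go, it springs straight by itself
- left_nut (a joint): angle the left nut has been turned clockwise, rad: starts near 0 and comes tight at 1.3. Until then it turns under a light drag (about 0.35 N m, 2 to 3 N at the handle's centre) and stays where it is left; the wrench turns with it and never slips on it, but may have been put on at a slightly different angle each time
- right_axis (a point): vertical turning axis of the right wrench (the -y one): centre of its steel head (50 mm across, top at 141 mm) on a nut on the press's dark steel bar (top at 100 mm); the point is at the handle's mid-height, 129 mm above the table. x points along the wrench from head to handle (roughly to the robot), z up; it turns with head and nut, not with the break-over. The left axis is 240 mm away
- right_grip (a point): centre of the right wrench's black handle, 150 mm from the wrench's axis, 129 mm above the table. The handle is 26 mm wide and 26 mm high, 100 mm long, with free space under and beside it; it sweeps level about the axis. Its x axis points along the handle away from the nut, z up. Tightening is clockwise from above (a handle that points to the robot goes to the robot's left, +y)
- right_click (a joint): break-over angle of the right wrench's handle relative to its head, rad: 0 while straight, up to a stop at 0.24, about the same vertical axis. It stays at 0 until the set torque of 1.4 N m (about 9 N at the handle's centre); then the handle gives and the resistance falls off, slowly at first (8 N at 0.06, 5 N at 0.17 rad): that is the click. Let go, it springs straight by itself
- right_nut (a joint): angle the right nut has been turned clockwise, rad: starts near 0 and comes tight at 1.3. Until then it turns under a light drag (about 0.35 N m, 2 to 3 N at the handle's centre) and stays where it is left; the wrench turns with it and never slips on it, but may have been put on at a slightly different angle each time
- glue_jar: bystander: closed glue jar, 60 mm across, 72 mm tall, standing on the table in front of the press between the two handles (lower than the handles); origin at the centre of its underside
- can: bystander: plain aluminium can, 66 mm across, 118 mm tall; origin at the centre of its underside
- bowl: bystander: green bowl, 140 mm across, 65 mm tall; origin at the centre of its underside
- mug: bystander: white mug, 80 mm across, 90 mm tall; origin at the centre of its underside
- tape: bystander: roll of paper tape lying flat, 100 mm across, 48 mm tall; origin at the centre of its underside

How it is judged:
On the way, in this order (a step that is already met when the one before it is completed fails the run):
1. the left wrench has clicked: its nut is tight (beyond 1.22 rad) and its handle has broken over by more than 0.04 rad (value of joint left_nut above 1.22 rad and value of joint left_click above 0.04 rad), for 0.05 s.
2. the right wrench has clicked: its nut is tight (beyond 1.22 rad) and its handle has broken over by more than 0.04 rad (value of joint right_nut above 1.22 rad and value of joint right_click above 0.04 rad), for 0.05 s.
At the end, for the whole second after the job is handed in: both nuts are tight (beyond 1.22 of 1.3 rad), both wrenches are let go and straight again (break-over under 0.03 rad), and the jar, can, bowl, mug and tape are within 40 mm of where they stood (value of joint each of left_nut, right_nut above 1.22 rad and value of joint each of left_click, right_click below 0.03 rad and distance of each of glue_jar, can, bowl, mug, tape from where it was at the start of the episode below 0.04 m); the robot touches nothing.
It fails at once if the left wrench is pushed on past its click (break-over beyond 0.17 rad) (value of joint left_click above 0.17 rad).
It fails at once if the right wrench is pushed on past its click (break-over beyond 0.17 rad) (value of joint right_click above 0.17 rad).
It fails at once if one wrench's head gets more than 0.85 rad (49 degrees) ahead of the other's (angle between the x axis of left_axis and the x axis of right_axis, either way round above 0.85 rad).
It fails at once if the jar, can, bowl, mug or tape is tipped over or shoved away (angle between any of glue_jar, can, bowl, mug, tape's own z axis and vertical above 0.6 rad or distance of any of glue_jar, can, bowl, mug, tape from where it was at the start of the episode above 0.06 m).
It also fails if it takes over 72 s, if anything falls off the work surface, if the arm or the gripper's body presses on something with over 40 N, if the wrist force passes 120 N, or if a joint passes its speed limit or range.

## Robot

A 6-joint arm with a two-finger parallel gripper is mounted at the origin on the work surface. World frame = base frame: x ahead of the robot, y to its left, z up, the work surface at z = 0. Lengths are in m, angles in rad, forces in N, time in s.
With the tool pointing down it reaches from about 0.3 to 0.775 m from the base axis. Payload 14.6 kg.
Tool frame: the origin (TCP) lies on the centre line of the jaws, within the pads' length; the fingertips stand ctrl.tcp_to_tips ahead of it and the grasp point (between the pads) lies 2 mm behind it (ctrl.tcp_to_tips is the distance from the TCP to the fingertips, in m); z points along the fingers, y is the line along which they close (so a half turn about z gives the same grasp; the last joint's range is limited). The gripper opens to 94 mm and grips with 3 to 60 N. Pads are 16 mm wide; open, the fingers measure 119 mm over their backs; the gripper's body (75 mm by 177 mm) begins 78 mm behind the grasp point.
Start: joints at [-1.172, 0.3, 1.521, -0, 1.321, -0.067], TCP at [0.247, -0.491, 0.222] pointing down, gripper open.
Joint ranges: [-3.03, 3.03], [-0.79, 2.21], [0.23, 2.52], [-1.04, 4.18], [0, 3.07], [-2.55, 2.55]. Speed limits (rad/s): [2.22, 2.22, 2.57, 3.14, 3.14, 3.14].

## Interface

Orientations are given as [roll, pitch, yaw] about the fixed x, y, z axes, in that order (R = Rz(yaw) Ry(pitch) Rx(roll)).
In Python, from station import telemetry, viewer, hand_in, ctrl gives the robot as it stands.
- The arm moves only by the tool step_arm, never from a script. Its argument "plan" is a list of rows, each an object of numbers: "dx", "dy", "dz": the shift along the tool's x, y, z scaled (see below); "rx", "ry", "rz": the turn, a rotation vector about the tool's x, y, z scaled (see below); "claw": the closure, from 0 (fully open) to 1 (shut). In form: [{"dx": .., "dy": .., "dz": .., "rx": .., "ry": .., "rz": .., "claw": ..}, ...]. A call has 1 to 10 rows; each row shifts and turns the commanded pose from where the row before left it, along the tool's axes as they then stand; what a row does not reach is not made up. The controller multiplies each number of a shift by 0.1 m and each number of a turn by 90 degrees. A row lasts 1/10 s, in which the tool goes at most 50 mm and 8.59 degrees, less where a joint would pass 70% of its speed; a pose out of reach is approached as far as the arm can. A call with a number of a shift or a turn outside -1 to 1 is refused whole. A call with a gripper value outside its range is refused whole. The fingers move at their own pace and stop on an object; "grip_force" is the grip in N (left out, the last holds). Time passes only in rows, so rows that do not move let the fingers close. It gives the time, the measured TCP pose, the force, the opening and the grip force at its end, in the units of the state.
- telemetry.get_obs(): the state, without advancing time (a new reading comes with each control period).
- viewer.camera(name): name is "side" or "top" or "wrist"; returns a dict with "img" (420x560x3 uint8, red, green, blue), "z_map" (420x560 float32, m along the optical axis (not along the pixel's ray), 0 where there is no reading), "fx", "fy", "cx", "cy" (pixels), "R" (3x3) and "t" (3): a world point X has camera coordinates R X + t; the wrist camera has in their place "tool_from_camera" (4x4, takes a point from camera to tool coordinates, whose origin is the TCP and whose axes are the flange's). Camera axes: x right, y down, z forward; pixel columns grow to the right and rows downward; lengths in m; the calibration is good to about 2 mm. A picture is of the moment at which its call begins: read the wrist's pose just before it.
- hand_in(): hands the job in; it is judged then, once.
Trained networks look in a picture, given as the dict that the camera call returned (one of the last four; its "shot" number tells which), for a name from the list of things; names that differ only in an ending like _2 or _b are one class to them, and where a whole thing is asked for, a point or a joint stands for the part that bears it (a point fixed in the world has none). Each returns a list of dicts, best first, with "score" (0 to 1); they miss things now and then, are a little off and sometimes report something else, mostly with a low value. They report only what shows in the picture. A call takes as long as a camera call.
- viewer.recognise(target, picture): "rect" ([left, top, right, bottom] in pixels, round what is visible of it).
The state is a dict: "time_s": time; "qpos": joint angles; "joint_vel": joint speeds; "tau": joint torques, N m; "ee_pos": TCP position; "eef_rot": TCP orientation; "force": force on the tool from outside, world axes, zero at the start; "moment": the same for the moment, N m; "grip_width": finger opening in m; "grip_force": force on a finger pad.
Only numpy, scipy, OpenCV 4.12 (cv2) and the standard library are available. Lean on these libraries where they do the work, as an engineer would, in place of code of your own. Each camera call takes 0.05 s, during which the arm holds its last target. There are 200 camera calls.

## Working session

There is one attempt and no reset: what is moved stays moved. The work goes in short steps, Python scripts to look and compute and a tool call to move; the robot and the scene stay as the last step left them, time stands still between calls to the robot, and variables do not carry over. Pictures are saved under pics/ and viewed, at most 10 in all, crops included, and the job is handed in when it is done.

Besides the shell and the picture viewer there is one more tool, called after "Call:" as name(argument=value, ...) on one line, values as JSON. step_arm: Moves the arm, as the interface text tells. Shifts and turns lie within -1 to 1; 1 stands for 0.1 m of shift or 90 degrees of turn. Its arguments: {"type":"object","properties":{"plan":{"type":"array"},"grip_force":{"type":"number"}},"required":["plan"]}

```bash
mkdir -p pics
python3 - <<'E'
from station import telemetry, viewer, ctrl
import cv2,numpy as np
print(telemetry.get_obs(), ctrl.tcp_to_tips)
for n in ("top","side"):
    c=viewer.camera(n); cv2.imwrite(f"pics/{n}0.png",c["img"][:,:,::-1])
    np.savez(f"{n}0.npz",**c)
    for t in ["left_axis","left_grip","right_grip","right_axis","glue_jar","can","bowl","mug","tape"]:
        print(n,t,[(np.round(d["rect"]),round(d["score"],2)) for d in viewer.recognise(t,c)[:2]])
E
```

```text
{'time_s': 0.0, 'qpos': array([-1.17160770e+00,  3.00466989e-01,  1.52160619e+00,  1.34836060e-06,
        1.32067181e+00, -6.65836684e-02]), 'joint_vel': array([-0.00057499, -0.00200646,  0.00011253, -0.00027115,  0.00117969,
        0.00031554]), 'tau': array([-4.39662963e-04, -5.31802726e+01, -3.52736056e+01,  7.08753197e-02,
        2.43863388e-02, -8.89891680e-05]), 'ee_pos': array([ 0.24692181, -0.49118077,  0.22187795]), 'eef_rot': array([-3.14044296e+00, -7.79730525e-05,  4.65771911e-01]), 'force': array([-0.42746812, -0.08795897,  0.73705146]), 'moment': array([ 0.06142408, -0.00123202,  0.04565112]), 'grip_force': 0.0, 'grip_width': 0.093819732441776} 0.017
top left_axis [(array([237., 197., 304., 271.]), 0.56)]
top left_grip [(array([254., 218., 305., 266.]), 0.93)]
top right_grip [(array([346., 193., 404., 242.]), 0.87)]
top right_axis [(array([326., 177., 406., 240.]), 0.64)]
top glue_jar [(array([302., 250., 320., 270.]), 0.53)]
top can [(array([179., 206., 210., 237.]), 0.91)]
top bowl [(array([146., 255., 198., 310.]), 0.74)]
top mug [(array([414., 216., 452., 253.]), 0.79), (array([145., 255., 199., 307.]), 0.5)]
top tape [(array([365., 168., 402., 208.]), 0.93)]
side left_axis [(array([248., 207., 327., 221.]), 0.86)]
side left_grip [(array([272., 208., 329., 221.]), 0.8), (array([303., 152., 334., 183.]), 0.34)]
side right_grip [(array([312., 159., 360., 174.]), 0.61)]
side right_axis [(array([292., 158., 361., 172.]), 0.88), (array([229., 286., 280., 337.]), 0.29)]
side glue_jar [(array([316., 216., 335., 243.]), 0.74)]
side can [(array([218., 245., 245., 286.]), 0.58)]
side bowl [(array([227., 287., 282., 338.]), 0.76), (array([249., 207., 327., 222.]), 0.66)]
side mug [(array([356., 148., 390., 178.]), 0.84)]
side tape [(array([305., 153., 333., 182.]), 0.88), (array([293., 157., 362., 173.]), 0.16)]
```

View pics/top0.png

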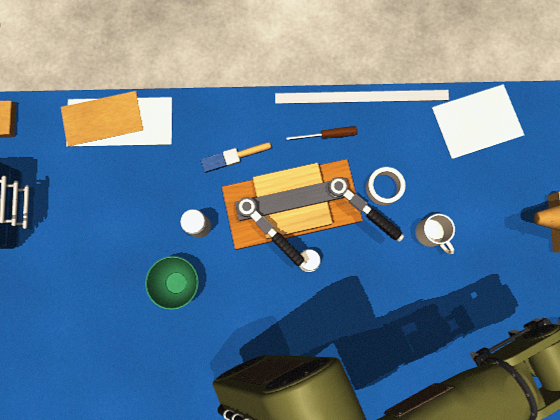

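```bash
cat > h.py <<'E'
import numpy as np
def world(c):
    z=c["z_map"];v,u=np.mgrid[:z.shape[0],:z.shape[1]]
    P=np.stack([(u-c["cx"])/c["fx"]*z,(v-c["cy"])/c["fy"]*z,z],-1)
    return (P-c["t"])@np.asarray(c["R"])
E
python3 - <<'E'
import numpy as np,cv2
from h import world
c=dict(np.load("top0.npz")); W=world(c); I=c["img"].astype(int)
h=W[...,2]; 
print(c["t"],c["R"],c["fx"])
m=((h>.115)&(h<.16)&(c["z_map"]>0)).astype(np.uint8)
n,l,s,_=cv2.connectedComponentsWithStats(m)
for i in range(1,n):
    if s[i,4]>30:
        p=W[l==i];col=I[l==i]
        print(s[i],p.min(0).round(3),p.max(0).round(3))
        d=p[col.max(1)<70]
        if len(d)>20:
            q=d[:,:2]-d[:,:2].mean(0);e=np.linalg.svd(q,full_matrices=False)[2][0]; 
            e=-e if e[0]>0 else e
            t=q@e;print(" dark",len(d),d.mean(0).round(3),"dir",e.round(3),t.min().round(3),t.max().round(3),"axis",(d[:,:2].mean(0)-.15*e).round(3))
for k,r in dict(jar=(302,250,320,270),can=(179,206,210,237),bowl=(146,255,198,310),mug=(414,216,452,253),tape=(365,168,402,208)).items():
    p=W[r[1]:r[3],r[0]:r[2]].reshape(-1,3);p=p[p[:,2]>.03];print(k,p.min(0).round(3),p.max(0).round(3))
E
```

```text
[0.01037055 0.5861003  1.35817757] [[-0.01897971 -0.99981227 -0.00389743]
 [-0.98987098  0.01933926 -0.14064646]
 [ 0.14069543  0.00118852 -0.99005221]] 514.210454999866
[ 328  177   76   65 1081] [ 0.499 -0.316  0.116] [ 0.667 -0.13   0.149]
 dark 426 [ 0.544 -0.264  0.14 ] dir [-0.627 -0.779] -0.165 0.052 axis [ 0.638 -0.147]
[ 237  197   69   72 1023] [ 0.436 -0.067  0.12 ] [0.62  0.103 0.15 ]
 dark 376 [ 0.486 -0.021  0.141] dir [-0.703 -0.711] -0.14 0.05 axis [0.592 0.086]
[533 205  27  26 483] [ 0.52  -0.713  0.117] [ 0.584 -0.649  0.16 ]
 dark 28 [ 0.551 -0.664  0.126] dir [-0.627 -0.779] -0.015 0.056 axis [ 0.645 -0.547]
[180 210  24  23 382] [0.534 0.191 0.115] [0.591 0.251 0.124]
jar [ 0.389 -0.109  0.032] [ 0.488 -0.003  1.427]
can [ 0.389 -0.003  0.03 ] [0.593 0.253 1.427]
bowl [ 0.339 -0.003  0.03 ] [0.477 0.351 1.427]
mug [ 0.389 -0.459  0.03 ] [ 0.57  -0.003  1.427]
tape [ 0.389 -0.341  0.03 ] [ 0.709 -0.003  1.427]
```

The top view shows the left head at about (247,206) with its handle running to (301,262), over the jar. The right head is at (339,186) with its handle running to (401,238).

Run:
```python
import numpy as np,cv2
from h import world
c=dict(np.load("top0.npz")); W=world(c); I=c["img"].astype(int)
def ray(u,v,z):
    d=c["R"].T@np.array([(u-c["cx"])/c["fx"],(v-c["cy"])/c["fy"],1]);o=-c["R"].T@c["t"]
    return o+d*(z-o[2])/d[2]
for n,(u,v) in dict(L=(247,206.5),R=(339,186.5)).items():
    a=ray(u,v,.141)[:2]
    m=(W[...,2]>.115)&(W[...,2]<.16)
    D=W[...,:2]-a;r=np.hypot(*np.moveaxis(D,-1,0))
    hd=D[m&(r<.03)&(I.min(-1)>90)]
    cen=a+(hd.min(0)+hd.max(0))/2
    k=m&(r>.105)&(r<.195)&(I.max(-1)<80);p=D[k];ang=np.degrees(np.arctan2(*p.mean(0)[::-1]))%360
    print(n,a.round(4),"bbox centre",cen.round(4),(hd.max(0)-hd.min(0)).round(3),"ang",ang.round(1),"meanr",np.hypot(*p.mean(0)).round(3), "grip",(a+.15*np.array([np.cos(np.radians(ang)),np.sin(np.radians(ang))])).round(3))
```

```text
L [0.5937 0.077 ] bbox centre [0.5924 0.0777] [0.049 0.051] ang 222.5 meanr 0.149 grip [ 0.483 -0.024]
R [ 0.6406 -0.1576] bbox centre [ 0.6408 -0.1588] [0.052 0.048] ang 224.1 meanr 0.142 grip [ 0.533 -0.262]
```

Call:
step_arm(plan=[{"rz": -0.0645,"claw": 0.47},{"rz": -0.0645,"claw": 0.47},{"rz": -0.0645,"claw": 0.47},{"dx": 0.456,"dy": 0.0425,"claw": 0.47},{"dx": 0.456,"dy": 0.0425,"claw": 0.47},{"dx": 0.456,"dy": 0.0425,"claw": 0.47},{"dx": 0.456,"dy": 0.0425,"claw": 0.47},{"dx": 0.456,"dy": 0.0425,"claw": 0.47},{"dx": 0.456,"dy": 0.0425,"claw": 0.47},{"dx": 0.456,"dy": 0.0425,"claw": 0.47}])

```text
$.plan[0]: bad value
```

Call:
step_arm(plan=[{"dx": 0.456,"dy": 0.0425,"claw": 0.47},{"claw": 0.47},{"claw": 0.47}])

```text
$.plan[0]: bad value
```

Run:
```python
from station import telemetry, viewer
import cv2
o=telemetry.get_obs();print({k:o[k] for k in("time_s","ee_pos","eef_rot","qpos","grip_width","force")})
c=viewer.camera("wrist");cv2.imwrite("pics/w1.png",c["img"][:,:,::-1])
```

```text
{'time_s': 1.0, 'ee_pos': array([ 0.24702792, -0.49141097,  0.2224646 ]), 'eef_rot': array([3.14155107e+00, 1.78564916e-05, 4.65801374e-01]), 'qpos': array([-1.17158504e+00,  2.99894141e-01,  1.52096267e+00, -1.55332995e-05,
        1.32069316e+00, -6.65862462e-02]), 'grip_width': 0.0937028522246462, 'force': array([-1.50232628e-01,  8.02877800e-04,  9.56467385e-01])}
```

View pics/w1.png

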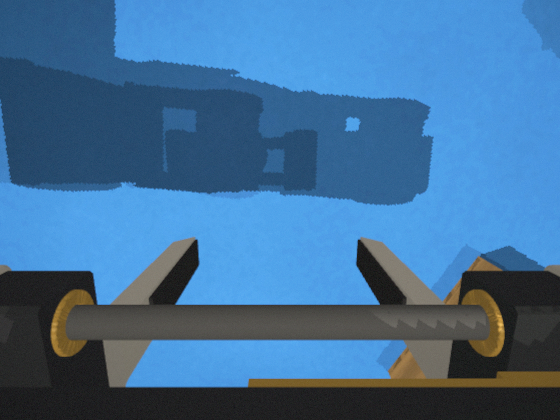

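The move was refused because every row needs all its keys. The wrist view shows only table, with the open fingers at about (180,270) and (375,270). I'm resending it with complete rows.

Call:
step_arm(plan=[{"dx": 0,"dy": 0,"dz": 0,"rx": 0,"ry": 0,"rz": -0.0645,"claw": 0.47},{"dx": 0,"dy": 0,"dz": 0,"rx": 0,"ry": 0,"rz": -0.0645,"claw": 0.47},{"dx": 0,"dy": 0,"dz": 0,"rx": 0,"ry": 0,"rz": -0.0645,"claw": 0.47},{"dx": 0.456,"dy": 0.0425,"dz": 0,"rx": 0,"ry": 0,"rz": 0,"claw": 0.47},{"dx": 0.456,"dy": 0.0425,"dz": 0,"rx": 0,"ry": 0,"rz": 0,"claw": 0.47},{"dx": 0.456,"dy": 0.0425,"dz": 0,"rx": 0,"ry": 0,"rz": 0,"claw": 0.47},{"dx": 0.456,"dy": 0.0425,"dz": 0,"rx": 0,"ry": 0,"rz": 0,"claw": 0.47},{"dx": 0.456,"dy": 0.0425,"dz": 0,"rx": 0,"ry": 0,"rz": 0,"claw": 0.47},{"dx": 0.456,"dy": 0.0425,"dz": 0,"rx": 0,"ry": 0,"rz": 0,"claw": 0.47},{"dx": 0.456,"dy": 0.0425,"dz": 0,"rx": 0,"ry": 0,"rz": 0,"claw": 0.47}])

```text
time_s: 2.05
ee_pos: [0.4982, -0.2892, 0.2226]
eef_rot: [3.141, -0.0, 0.77]
force: [-0.1, -0.7, 0.0]
grip_width: 0.05
grip_force: 0.0
```

Call:
step_arm(plan=[{"dx": 0.456,"dy": 0.0425,"dz": 0,"rx": 0,"ry": 0,"rz": 0,"claw": 0.47},{"dx": 0,"dy": 0,"dz": 0,"rx": 0,"ry": 0,"rz": 0,"claw": 0.47},{"dx": 0,"dy": 0,"dz": 0,"rx": 0,"ry": 0,"rz": 0,"claw": 0.47}])

```text
time_s: 2.35
ee_pos: [0.5329, -0.2614, 0.2221]
eef_rot: [-3.141, 0.0, 0.771]
force: [-0.1, -0.8, 0.8]
grip_width: 0.0502
grip_force: 0.0
```

Run:
```python
from station import telemetry, viewer
import cv2
o=telemetry.get_obs();print({k:o[k] for k in("time_s","ee_pos","eef_rot","qpos","grip_width","force")})
c=viewer.camera("wrist");cv2.imwrite("pics/w2.png",c["img"][:,:,::-1])
```

```text
{'time_s': 2.35, 'ee_pos': array([ 0.53292297, -0.26136295,  0.22212031]), 'eef_rot': array([-3.14114406e+00,  2.89177683e-04,  7.71429279e-01]), 'qpos': array([-5.17599778e-01,  3.98047377e-01,  1.39019884e+00, -1.56715075e-04,
        1.35385775e+00,  2.81801105e-01]), 'grip_width': 0.050207003041014664, 'force': array([-0.09497263, -0.80513429,  0.83010703])}
```

View pics/w2.png

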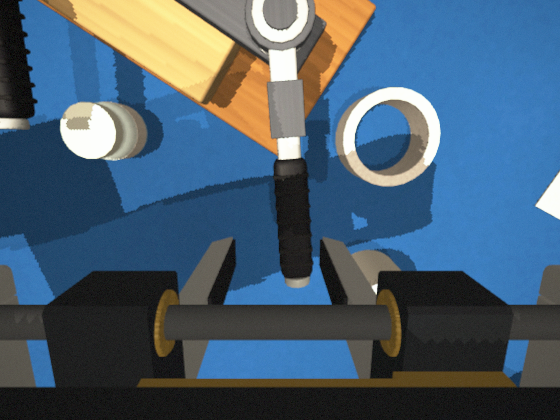

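Call:
step_arm(plan=[{"dx": 0,"dy": 0,"dz": 0.25,"rx": 0,"ry": 0,"rz": 0,"claw": 0.47},{"dx": 0,"dy": 0,"dz": 0.25,"rx": 0,"ry": 0,"rz": 0,"claw": 0.47},{"dx": 0,"dy": 0,"dz": 0.25,"rx": 0,"ry": 0,"rz": 0,"claw": 0.47},{"dx": 0,"dy": 0,"dz": 0.25,"rx": 0,"ry": 0,"rz": 0,"claw": 0.47},{"dx": 0,"dy": 0,"dz": 0,"rx": 0,"ry": 0,"rz": 0,"claw": 0.47},{"dx": 0,"dy": -0.06,"dz": 0,"rx": 0,"ry": 0,"rz": 0,"claw": 0.47},{"dx": 0,"dy": -0.06,"dz": 0,"rx": 0,"ry": 0,"rz": 0,"claw": 0.47},{"dx": 0.012,"dy": -0.105,"dz": 0,"rx": 0,"ry": 0,"rz": 0.0444,"claw": 0.47},{"dx": 0.012,"dy": -0.105,"dz": 0,"rx": 0,"ry": 0,"rz": 0.0444,"claw": 0.47}])

```text
time_s: 3.3
ee_pos: [0.5117, -0.2362, 0.1238]
eef_rot: [3.14, -0.001, 0.627]
force: [1.8, -3.1, -2.1]
grip_width: 0.0497
grip_force: 1.3
```

Call:
step_arm(plan=[{"dx": 0.012,"dy": -0.105,"dz": 0,"rx": 0,"ry": 0,"rz": 0.0444,"claw": 0.47},{"dx": 0.012,"dy": -0.105,"dz": 0,"rx": 0,"ry": 0,"rz": 0.0444,"claw": 0.47},{"dx": 0.012,"dy": -0.105,"dz": 0,"rx": 0,"ry": 0,"rz": 0.0444,"claw": 0.47},{"dx": 0.012,"dy": -0.105,"dz": 0,"rx": 0,"ry": 0,"rz": 0.0444,"claw": 0.47},{"dx": 0.012,"dy": -0.105,"dz": 0,"rx": 0,"ry": 0,"rz": 0.0444,"claw": 0.47},{"dx": 0.012,"dy": -0.105,"dz": 0,"rx": 0,"ry": 0,"rz": 0.0444,"claw": 0.47},{"dx": 0.012,"dy": -0.105,"dz": 0,"rx": 0,"ry": 0,"rz": 0.0444,"claw": 0.47},{"dx": 0.012,"dy": -0.105,"dz": 0,"rx": 0,"ry": 0,"rz": 0.0444,"claw": 0.47},{"dx": 0,"dy": 0,"dz": 0,"rx": 0,"ry": 0,"rz": 0,"claw": 0.47}])

```text
time_s: 4.2
ee_pos: [0.4895, -0.1549, 0.1238]
eef_rot: [3.141, -0.002, 0.072]
force: [-0.6, -0.2, 0.9]
grip_width: 0.05
grip_force: 0.0
```

```bash
cat >> h.py <<'E'
AX=dict(L=(.5935,.0773),R=(.6407,-.158))
def angles(c):
    W=world(c);I=c["img"].astype(int);out={}
    for n,a in AX.items():
        D=W[...,:2]-np.array(a);r=np.hypot(D[...,0],D[...,1]);m=(W[...,2]>.118)&(W[...,2]<.152)
        f=lambda k:(np.degrees(np.arctan2(*D[k].mean(0)[::-1]))%360).round(1) if k.sum()>5 else None
        out[n]=("handle",f(m&(r>.1)&(r<.2)&(I.max(-1)<90)),"shank",f(m&(r>.035)&(r<.08)&(D[...,0]<0)),int((m&(r>.1)&(r<.2)).sum()))
    return out
E
python3 - <<'E'
from station import telemetry, viewer
from h import *
o=telemetry.get_obs();print({k:o[k].round(3) for k in("ee_pos","eef_rot","qpos","force")})
c=viewer.camera("top");print(angles(c));np.savez("t1.npz",**c)
import cv2;cv2.imwrite("pics/t1.png",c["img"][:,:,::-1])
E
```

```text
{'ee_pos': array([ 0.49 , -0.155,  0.124]), 'eef_rot': array([ 3.141e+00, -2.000e-03,  7.200e-02]), 'qpos': array([-0.378,  0.325,  1.733,  0.   ,  1.082,  1.121]), 'force': array([-0.616, -0.178,  0.876])}
{'L': ('handle', np.float64(222.6), 'shank', np.float64(221.6), 640), 'R': ('handle', np.float64(139.6), 'shank', np.float64(180.4), 85)}
```

View pics/t1.png

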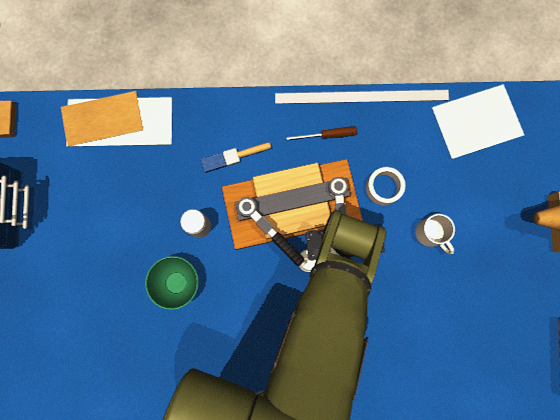

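Call:
step_arm(plan=[{"dx": 0,"dy": 0.1,"dz": 0,"rx": 0,"ry": 0,"rz": 0,"claw": 0.47},{"dx": 0,"dy": 0,"dz": -0.33,"rx": 0,"ry": 0,"rz": 0,"claw": 0.47},{"dx": 0,"dy": 0,"dz": -0.33,"rx": 0,"ry": 0,"rz": 0,"claw": 0.47},{"dx": 0,"dy": 0,"dz": -0.33,"rx": 0,"ry": 0,"rz": 0,"claw": 0.47},{"dx": 0.04,"dy": -0.467,"dz": 0,"rx": 0,"ry": 0,"rz": 0,"claw": 0.47},{"dx": 0,"dy": -0.467,"dz": 0,"rx": 0,"ry": 0,"rz": 0,"claw": 0.47},{"dx": 0,"dy": -0.467,"dz": 0,"rx": 0,"ry": 0,"rz": 0,"claw": 0.47},{"dx": 0,"dy": 0,"dz": 0,"rx": 0,"ry": 0,"rz": -0.0853,"claw": 0.47},{"dx": 0,"dy": 0,"dz": 0,"rx": 0,"ry": 0,"rz": -0.0853,"claw": 0.47},{"dx": 0,"dy": 0,"dz": 0,"rx": 0,"ry": 0,"rz": -0.0853,"claw": 0.47}])

```text
time_s: 5.25
ee_pos: [0.4843, -0.0263, 0.2218]
eef_rot: [3.141, -0.0, 0.482]
force: [-0.2, -0.6, 0.1]
grip_width: 0.05
grip_force: 0.0
```

Call:
step_arm(plan=[{"dx": 0,"dy": 0,"dz": 0,"rx": 0,"ry": 0,"rz": -0.0853,"claw": 0.47},{"dx": 0,"dy": 0,"dz": 0,"rx": 0,"ry": 0,"rz": -0.0853,"claw": 0.47},{"dx": 0,"dy": 0,"dz": 0,"rx": 0,"ry": 0,"rz": 0,"claw": 0.47}])

```text
time_s: 5.55
ee_pos: [0.4843, -0.0266, 0.2217]
eef_rot: [3.141, -0.0, 0.745]
force: [0.4, -0.5, 0.2]
grip_width: 0.0499
grip_force: 0.0
```

Run:
```python
from station import telemetry, viewer
import cv2
o=telemetry.get_obs();print({k:o[k].round(3) for k in("ee_pos","eef_rot","qpos","force")})
c=viewer.camera("wrist");cv2.imwrite("pics/w3.png",c["img"][:,:,::-1])
```

```text
{'ee_pos': array([ 0.484, -0.027,  0.222]), 'eef_rot': array([ 3.141, -0.   ,  0.745]), 'qpos': array([-0.13 ,  0.155,  1.7  , -0.   ,  1.286,  0.695]), 'force': array([ 0.416, -0.52 ,  0.231])}
```

View pics/w3.png

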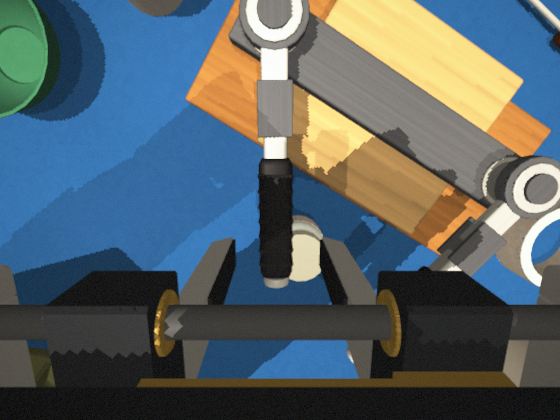

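The left handle is centred between the fingers at (275,220), and the jar at (305,245) sits below tip height. Joint 6 would come close to its limit at the end of the left arc, so I'll let the tool yaw lag the handle.

```bash
cat >> h.py <<'E'
def rows(p,yaw,ax,phis,yaws,off,r=.15):
    """rows (dx,dy,rz) from pose p,yaw(deg) along handle angles phis"""
    p=np.array(p,float)
    for f,y in zip(phis,yaws):
        F=np.radians(f);Y=np.radians(yaw)
        q=np.array(ax)+r*np.array([np.cos(F),np.sin(F)])+off*np.array([np.sin(F),-np.cos(F)])
        d=q-p;print(f.round(1),y.round(1),(d@[np.cos(Y),np.sin(Y)]*10).round(3),(d@[np.sin(Y),-np.cos(Y)]*10).round(3),((yaw-y)/90).round(4))
        p=q;yaw=y
E
python3 - <<'E'
from h import *
n=np.arange(0,17)
rows((.4843,-.0266),42.6,AX["L"],222.5-4*n,42.6-3*n,.012)
E
```

```text
222.5 42.6 0.007 -0.148 0.0
218.5 39.6 0.012 -0.104 0.0333
214.5 36.6 0.014 -0.104 0.0333
210.5 33.6 0.016 -0.104 0.0333
206.5 30.6 0.018 -0.104 0.0333
202.5 27.6 0.019 -0.103 0.0333
198.5 24.6 0.021 -0.103 0.0333
194.5 21.6 0.023 -0.102 0.0333
190.5 18.6 0.025 -0.102 0.0333
186.5 15.6 0.027 -0.102 0.0333
182.5 12.6 0.028 -0.101 0.0333
178.5 9.6 0.03 -0.101 0.0333
174.5 6.6 0.032 -0.1 0.0333
170.5 3.6 0.034 -0.1 0.0333
166.5 0.6 0.035 -0.099 0.0333
162.5 -2.4 0.037 -0.098 0.0333
158.5 -5.4 0.039 -0.098 0.0333
```

Call:
step_arm(plan=[{"dx": 0,"dy": 0,"dz": 0.25,"rx": 0,"ry": 0,"rz": 0,"claw": 0.47},{"dx": 0,"dy": 0,"dz": 0.25,"rx": 0,"ry": 0,"rz": 0,"claw": 0.47},{"dx": 0,"dy": 0,"dz": 0.25,"rx": 0,"ry": 0,"rz": 0,"claw": 0.47},{"dx": 0,"dy": 0,"dz": 0.25,"rx": 0,"ry": 0,"rz": 0,"claw": 0.47}])

```text
time_s: 6.0
ee_pos: [0.4842, -0.0262, 0.1207]
eef_rot: [3.141, -0.0, 0.738]
force: [0.7, 0.4, -0.2]
grip_width: 0.05
grip_force: 0.0
```

Call:
step_arm(plan=[{"dx": 0.004,"dy": -0.07,"dz": 0,"rx": 0,"ry": 0,"rz": 0,"claw": 0.47},{"dx": 0.004,"dy": -0.07,"dz": 0,"rx": 0,"ry": 0,"rz": 0,"claw": 0.47},{"dx": 0.012,"dy": -0.104,"dz": 0,"rx": 0,"ry": 0,"rz": 0.0333,"claw": 0.47},{"dx": 0.014,"dy": -0.104,"dz": 0,"rx": 0,"ry": 0,"rz": 0.0333,"claw": 0.47},{"dx": 0.016,"dy": -0.104,"dz": 0,"rx": 0,"ry": 0,"rz": 0.0333,"claw": 0.47},{"dx": 0.018,"dy": -0.104,"dz": 0,"rx": 0,"ry": 0,"rz": 0.0333,"claw": 0.47},{"dx": 0.019,"dy": -0.103,"dz": 0,"rx": 0,"ry": 0,"rz": 0.0333,"claw": 0.47},{"dx": 0.021,"dy": -0.103,"dz": 0,"rx": 0,"ry": 0,"rz": 0.0333,"claw": 0.47},{"dx": 0.023,"dy": -0.102,"dz": 0,"rx": 0,"ry": 0,"rz": 0.0333,"claw": 0.47},{"dx": 0.025,"dy": -0.102,"dz": 0,"rx": 0,"ry": 0,"rz": 0.0333,"claw": 0.47}])

```text
time_s: 7.0
ee_pos: [0.4443, 0.0625, 0.1231]
eef_rot: [3.141, -0.001, 0.32]
force: [-1.7, -3.6, -0.1]
grip_width: 0.0502
grip_force: 1.5
```

Call:
step_arm(plan=[{"dx": 0.027,"dy": -0.102,"dz": 0,"rx": 0,"ry": 0,"rz": 0.0333,"claw": 0.47},{"dx": 0.028,"dy": -0.101,"dz": 0,"rx": 0,"ry": 0,"rz": 0.0333,"claw": 0.47},{"dx": 0.03,"dy": -0.101,"dz": 0,"rx": 0,"ry": 0,"rz": 0.0333,"claw": 0.47},{"dx": 0.032,"dy": -0.1,"dz": 0,"rx": 0,"ry": 0,"rz": 0.0333,"claw": 0.47},{"dx": 0.034,"dy": -0.1,"dz": 0,"rx": 0,"ry": 0,"rz": 0.0333,"claw": 0.47},{"dx": 0.035,"dy": -0.099,"dz": 0,"rx": 0,"ry": 0,"rz": 0.0333,"claw": 0.47}])

```text
time_s: 7.6
ee_pos: [0.4508, 0.125, 0.123]
eef_rot: [3.142, -0.001, 0.007]
force: [-2.8, -2.1, -0.6]
grip_width: 0.0502
grip_force: 1.5
```

Run:
```python
from station import telemetry, viewer
from h import *
o=telemetry.get_obs();print({k:o[k].round(3) for k in("ee_pos","eef_rot","qpos","force")})
c=viewer.camera("top");print(angles(c))
d=o["ee_pos"][:2]-np.array(AX["L"]);print(np.hypot(*d),np.degrees(np.arctan2(d[1],d[0])))
import cv2;a=c["img"][150:330,130:470,::-1];cv2.imwrite("pics/t2.png",cv2.resize(a,None,fx=2.3,fy=2.3))
```

```text
{'ee_pos': array([0.451, 0.125, 0.123]), 'eef_rot': array([ 3.142e+00, -1.000e-03,  7.000e-03]), 'qpos': array([ 0.192,  0.233,  1.857, -0.   ,  1.051,  1.757]), 'force': array([-2.8  , -2.06 , -0.591])}
{'L': ('handle', np.float64(165.0), 'shank', np.float64(163.1), 271), 'R': ('handle', np.float64(181.8), 'shank', np.float64(179.2), 442)}
0.15041619259292438 161.52038928460783
```

View pics/t2.png

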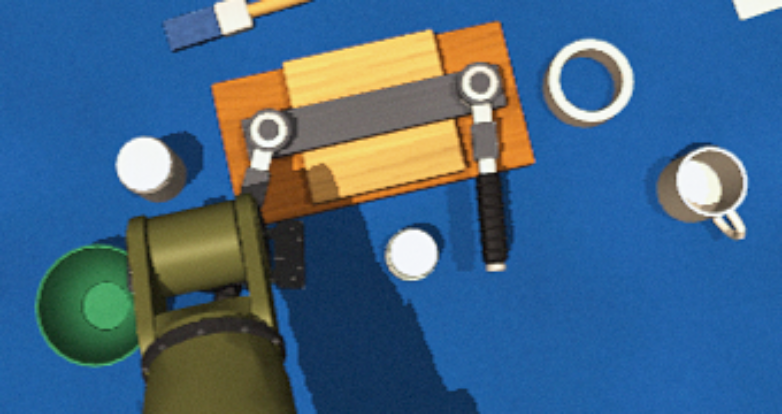

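The left wrench is at about 164.5° with its tight point expected near 148°, and the right handle stands near 182°. Next comes the slow approach to the click.

Run:
```python
from h import *
n=np.arange(1,17)
rows((.4507,.1249),.5,AX["L"],166-1.5*n,.5-1.5*n,.012)
```

```text
164.5 -1.0 0.015 -0.04 0.0167
163.0 -2.5 0.013 -0.037 0.0167
161.5 -4.0 0.013 -0.037 0.0167
160.0 -5.5 0.013 -0.037 0.0167
158.5 -7.0 0.013 -0.037 0.0167
157.0 -8.5 0.013 -0.037 0.0167
155.5 -10.0 0.013 -0.037 0.0167
154.0 -11.5 0.013 -0.037 0.0167
152.5 -13.0 0.013 -0.037 0.0167
151.0 -14.5 0.013 -0.037 0.0167
149.5 -16.0 0.013 -0.037 0.0167
148.0 -17.5 0.013 -0.037 0.0167
146.5 -19.0 0.013 -0.037 0.0167
145.0 -20.5 0.013 -0.037 0.0167
143.5 -22.0 0.013 -0.037 0.0167
142.0 -23.5 0.013 -0.037 0.0167
```

Call:
step_arm(plan=[{"dx": 0.013,"dy": -0.037,"dz": 0,"rx": 0,"ry": 0,"rz": 0.0167,"claw": 0.47},{"dx": 0.013,"dy": -0.037,"dz": 0,"rx": 0,"ry": 0,"rz": 0.0167,"claw": 0.47},{"dx": 0.013,"dy": -0.037,"dz": 0,"rx": 0,"ry": 0,"rz": 0.0167,"claw": 0.47},{"dx": 0.013,"dy": -0.037,"dz": 0,"rx": 0,"ry": 0,"rz": 0.0167,"claw": 0.47},{"dx": 0.013,"dy": -0.037,"dz": 0,"rx": 0,"ry": 0,"rz": 0.0167,"claw": 0.47},{"dx": 0.013,"dy": -0.037,"dz": 0,"rx": 0,"ry": 0,"rz": 0.0167,"claw": 0.47}])

```text
time_s: 8.25
ee_pos: [0.4602, 0.1462, 0.1229]
eef_rot: [-3.141, -0.002, -0.148]
force: [-1.2, -1.9, 0.1]
grip_width: 0.0496
grip_force: 1.3
```

Call:
step_arm(plan=[{"dx": 0.013,"dy": -0.037,"dz": 0,"rx": 0,"ry": 0,"rz": 0.0167,"claw": 0.47},{"dx": 0.013,"dy": -0.037,"dz": 0,"rx": 0,"ry": 0,"rz": 0.0167,"claw": 0.47}])

```text
time_s: 8.45
ee_pos: [0.464, 0.153, 0.1229]
eef_rot: [-3.141, -0.002, -0.201]
force: [-1.4, -2.5, 0.4]
grip_width: 0.0498
grip_force: 1.3
```

Call:
step_arm(plan=[{"dx": 0.013,"dy": -0.037,"dz": 0,"rx": 0,"ry": 0,"rz": 0.0167,"claw": 0.47}])

```text
time_s: 8.55
ee_pos: [0.4659, 0.1564, 0.1229]
eef_rot: [-3.141, -0.001, -0.227]
force: [-2.9, -6.7, 0.9]
grip_width: 0.0501
grip_force: 3.7
```

Call:
step_arm(plan=[{"dx": 0.013,"dy": -0.037,"dz": 0,"rx": 0,"ry": 0,"rz": 0.0167,"claw": 0.47}])

```text
time_s: 8.65
ee_pos: [0.4677, 0.159, 0.1227]
eef_rot: [3.14, -0.001, -0.253]
force: [-4.1, -11.8, -0.1]
grip_width: 0.0498
grip_force: 5.7
```

Call:
step_arm(plan=[{"dx": 0.013,"dy": -0.037,"dz": 0,"rx": 0,"ry": 0,"rz": 0.0167,"claw": 0.47}])

```text
time_s: 8.75
ee_pos: [0.4697, 0.162, 0.1226]
eef_rot: [3.14, -0.0, -0.28]
force: [-4.2, -10.8, 2.1]
grip_width: 0.05
grip_force: 5.6
```

Call:
step_arm(plan=[{"dx": 0.013,"dy": -0.037,"dz": 0,"rx": 0,"ry": 0,"rz": 0.0167,"claw": 0.47}])

```text
time_s: 8.85
ee_pos: [0.4719, 0.1652, 0.1226]
eef_rot: [3.14, -0.0, -0.306]
force: [-4.6, -9.8, 1.2]
grip_width: 0.0497
grip_force: 5.4
```

Run:
```python
from station import telemetry, viewer
from h import *
o=telemetry.get_obs();print({k:o[k].round(3) for k in("ee_pos","eef_rot","qpos","force","grip_force")if hasattr(o[k],'round')})
c=viewer.camera("top");print(angles(c))
d=o["ee_pos"][:2]-np.array(AX["L"]);print(np.hypot(*d),np.degrees(np.arctan2(d[1],d[0])))
for p in((.4659,.1564),(.464,.153)):
  d=np.array(p)-AX["L"];print(np.degrees(np.arctan2(d[1],d[0])))
```

```text
{'ee_pos': array([0.472, 0.165, 0.123]), 'eef_rot': array([ 3.14 , -0.   , -0.306]), 'qpos': array([ 2.640e-01,  3.010e-01,  1.769e+00, -2.000e-03,  1.072e+00,
        2.142e+00]), 'force': array([-4.568, -9.786,  1.214])}
{'L': ('handle', np.float64(147.2), 'shank', np.float64(146.5), 244), 'R': ('handle', np.float64(181.8), 'shank', np.float64(179.2), 443)}
0.1500210844956907 144.12229104707768
148.20497950795445
149.6913233091856
```

Call:
step_arm(plan=[{"dx": 0.013,"dy": -0.037,"dz": 0,"rx": 0,"ry": 0,"rz": 0.0167,"claw": 0.47}])

```text
time_s: 9.0
ee_pos: [0.4742, 0.1683, 0.1226]
eef_rot: [3.14, -0.0, -0.331]
force: [-4.4, -9.8, 0.8]
grip_width: 0.0503
grip_force: 5.2
```

Call:
step_arm(plan=[{"dx": 0.009,"dy": -0.025,"dz": 0,"rx": 0,"ry": 0,"rz": 0.01,"claw": 0.47}])

```text
time_s: 9.1
ee_pos: [0.476, 0.1706, 0.1226]
eef_rot: [3.14, -0.0, -0.348]
force: [-3.0, -7.5, 0.9]
grip_width: 0.0499
grip_force: 4.6
```

Run:
```python
from station import telemetry, viewer
from h import *
o=telemetry.get_obs();print({k:o[k].round(3) for k in("ee_pos","eef_rot","qpos","force","grip_force")if hasattr(o[k],'round')})
c=viewer.camera("top");print(angles(c))
d=o["ee_pos"][:2]-np.array(AX["L"]);print(np.hypot(*d),np.degrees(np.arctan2(d[1],d[0])))
```

```text
{'ee_pos': array([0.476, 0.171, 0.123]), 'eef_rot': array([ 3.14 , -0.   , -0.348]), 'qpos': array([ 2.720e-01,  3.120e-01,  1.754e+00, -1.000e-03,  1.076e+00,
        2.192e+00]), 'force': array([-2.969, -7.461,  0.888])}
{'L': ('handle', np.float64(144.6), 'shank', np.float64(144.8), 195), 'R': ('handle', np.float64(181.8), 'shank', np.float64(179.1), 441)}
0.15002613683824845 141.54947116277705
```

Call:
step_arm(plan=[{"dx": -0.013,"dy": 0.037,"dz": 0,"rx": 0,"ry": 0,"rz": -0.0167,"claw": 0.47},{"dx": -0.013,"dy": 0.037,"dz": 0,"rx": 0,"ry": 0,"rz": -0.0167,"claw": 0.47},{"dx": -0.013,"dy": 0.037,"dz": 0,"rx": 0,"ry": 0,"rz": -0.0167,"claw": 0.47},{"dx": -0.013,"dy": 0.037,"dz": 0,"rx": 0,"ry": 0,"rz": -0.0167,"claw": 0.47},{"dx": -0.013,"dy": 0.037,"dz": 0,"rx": 0,"ry": 0,"rz": -0.0167,"claw": 0.47},{"dx": -0.013,"dy": 0.037,"dz": 0,"rx": 0,"ry": 0,"rz": -0.0167,"claw": 0.47},{"dx": 0,"dy": 0,"dz": 0,"rx": 0,"ry": 0,"rz": 0,"claw": 0.47}])

```text
time_s: 9.85
ee_pos: [0.4629, 0.1521, 0.1229]
eef_rot: [-3.141, -0.002, -0.189]
force: [-0.2, 0.1, 0.0]
grip_width: 0.0496
grip_force: 0.0
```

Call:
step_arm(plan=[{"dx": 0,"dy": 0,"dz": -0.33,"rx": 0,"ry": 0,"rz": 0,"claw": 0.47},{"dx": 0,"dy": 0,"dz": -0.33,"rx": 0,"ry": 0,"rz": 0,"claw": 0.47},{"dx": 0,"dy": 0,"dz": -0.33,"rx": 0,"ry": 0,"rz": -0.071,"claw": 0.47},{"dx": 0,"dy": 0,"dz": 0,"rx": 0,"ry": 0,"rz": -0.071,"claw": 0.47},{"dx": 0.024,"dy": 0.452,"dz": 0,"rx": 0,"ry": 0,"rz": 0,"claw": 0.47},{"dx": 0.024,"dy": 0.452,"dz": 0,"rx": 0,"ry": 0,"rz": 0,"claw": 0.47},{"dx": 0.024,"dy": 0.452,"dz": 0,"rx": 0,"ry": 0,"rz": 0,"claw": 0.47},{"dx": 0.024,"dy": 0.452,"dz": 0,"rx": 0,"ry": 0,"rz": 0,"claw": 0.47},{"dx": 0.024,"dy": 0.452,"dz": 0,"rx": 0,"ry": 0,"rz": 0,"claw": 0.47},{"dx": 0.024,"dy": 0.452,"dz": 0,"rx": 0,"ry": 0,"rz": 0,"claw": 0.47}])

```text
time_s: 10.85
ee_pos: [0.4862, -0.1201, 0.2216]
eef_rot: [3.141, -0.002, 0.033]
force: [1.0, 0.1, 0.0]
grip_width: 0.0502
grip_force: 0.0
```

Call:
step_arm(plan=[{"dx": 0.024,"dy": 0.452,"dz": 0,"rx": 0,"ry": 0,"rz": 0,"claw": 0.47},{"dx": 0,"dy": 0,"dz": 0,"rx": 0,"ry": 0,"rz": 0,"claw": 0.47},{"dx": 0,"dy": 0,"dz": 0,"rx": 0,"ry": 0,"rz": 0,"claw": 0.47}])

```text
time_s: 11.15
ee_pos: [0.4901, -0.1639, 0.221]
eef_rot: [3.142, -0.001, 0.031]
force: [0.5, -0.2, -0.5]
grip_width: 0.0496
grip_force: 0.0
```

Run:
```python
from station import telemetry, viewer
from h import *
import cv2
o=telemetry.get_obs();print({k:o[k].round(3) for k in("ee_pos","eef_rot","qpos","force")})
c=viewer.camera("wrist");cv2.imwrite("pics/w4.png",c["img"][:,:,::-1])
print(angles(viewer.camera("top")))
n=np.arange(0,22)
rows(o["ee_pos"][:2],np.degrees(o["eef_rot"][2]),AX["R"],182-1.5*n,2-1.5*n,.012)
```

```text
{'ee_pos': array([ 0.49 , -0.164,  0.221]), 'eef_rot': array([ 3.142e+00, -1.000e-03,  3.100e-02]), 'qpos': array([-0.394,  0.227,  1.617,  0.   ,  1.297,  1.146]), 'force': array([ 0.545, -0.184, -0.497])}
{'L': ('handle', np.float64(151.7), 'shank', np.float64(149.8), 661), 'R': ('handle', np.float64(183.1), 'shank', np.float64(172.1), 53)}
182.0 2.0 0.007 -0.126 -0.0022
180.5 0.5 0.004 -0.039 0.0167
179.0 -1.0 0.004 -0.039 0.0167
177.5 -2.5 0.004 -0.039 0.0167
176.0 -4.0 0.004 -0.039 0.0167
174.5 -5.5 0.004 -0.039 0.0167
173.0 -7.0 0.004 -0.039 0.0167
171.5 -8.5 0.004 -0.039 0.0167
170.0 -10.0 0.004 -0.039 0.0167
168.5 -11.5 0.004 -0.039 0.0167
167.0 -13.0 0.004 -0.039 0.0167
165.5 -14.5 0.004 -0.039 0.0167
164.0 -16.0 0.004 -0.039 0.0167
162.5 -17.5 0.004 -0.039 0.0167
161.0 -19.0 0.004 -0.039 0.0167
159.5 -20.5 0.004 -0.039 0.0167
158.0 -22.0 0.004 -0.039 0.0167
156.5 -23.5 0.004 -0.039 0.0167
155.0 -25.0 0.004 -0.039 0.0167
153.5 -26.5 0.004 -0.039 0.0167
152.0 -28.0 0.004 -0.039 0.0167
150.5 -29.5 0.004 -0.039 0.0167
```

View pics/w4.png

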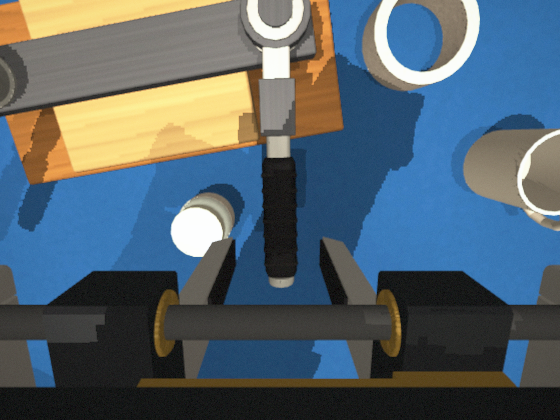

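Both fingers straddle the right handle at (279,215), and the jar at (198,232) lies below tip level.

Call:
step_arm(plan=[{"dx": 0,"dy": 0,"dz": 0.25,"rx": 0,"ry": 0,"rz": 0,"claw": 0.47},{"dx": 0,"dy": 0,"dz": 0.25,"rx": 0,"ry": 0,"rz": 0,"claw": 0.47},{"dx": 0,"dy": 0,"dz": 0.25,"rx": 0,"ry": 0,"rz": 0,"claw": 0.47},{"dx": 0,"dy": 0,"dz": 0.25,"rx": 0,"ry": 0,"rz": 0,"claw": 0.47},{"dx": 0,"dy": 0,"dz": 0,"rx": 0,"ry": 0,"rz": 0,"claw": 0.47},{"dx": 0.003,"dy": -0.06,"dz": 0,"rx": 0,"ry": 0,"rz": 0,"claw": 0.47},{"dx": 0.003,"dy": -0.06,"dz": 0,"rx": 0,"ry": 0,"rz": 0,"claw": 0.47},{"dx": 0.004,"dy": -0.039,"dz": 0,"rx": 0,"ry": 0,"rz": 0.0167,"claw": 0.47},{"dx": 0.004,"dy": -0.039,"dz": 0,"rx": 0,"ry": 0,"rz": 0.0167,"claw": 0.47}])

```text
time_s: 12.15
ee_pos: [0.4915, -0.1431, 0.122]
eef_rot: [3.14, -0.002, -0.019]
force: [-0.5, -2.1, -0.6]
grip_width: 0.0501
grip_force: 1.2
```

Call:
step_arm(plan=[{"dx": 0.004,"dy": -0.039,"dz": 0,"rx": 0,"ry": 0,"rz": 0.0167,"claw": 0.47},{"dx": 0.004,"dy": -0.039,"dz": 0,"rx": 0,"ry": 0,"rz": 0.0167,"claw": 0.47},{"dx": 0.004,"dy": -0.039,"dz": 0,"rx": 0,"ry": 0,"rz": 0.0167,"claw": 0.47},{"dx": 0.004,"dy": -0.039,"dz": 0,"rx": 0,"ry": 0,"rz": 0.0167,"claw": 0.47},{"dx": 0.004,"dy": -0.039,"dz": 0,"rx": 0,"ry": 0,"rz": 0.0167,"claw": 0.47},{"dx": 0.004,"dy": -0.039,"dz": 0,"rx": 0,"ry": 0,"rz": 0.0167,"claw": 0.47},{"dx": 0.004,"dy": -0.039,"dz": 0,"rx": 0,"ry": 0,"rz": 0.0167,"claw": 0.47},{"dx": 0.004,"dy": -0.039,"dz": 0,"rx": 0,"ry": 0,"rz": 0.0167,"claw": 0.47}])

```text
time_s: 12.95
ee_pos: [0.4979, -0.1125, 0.1219]
eef_rot: [3.141, -0.002, -0.229]
force: [-1.8, -1.8, 0.8]
grip_width: 0.05
grip_force: 1.2
```

Call:
step_arm(plan=[{"dx": 0.004,"dy": -0.039,"dz": 0,"rx": 0,"ry": 0,"rz": 0.0167,"claw": 0.47},{"dx": 0.004,"dy": -0.039,"dz": 0,"rx": 0,"ry": 0,"rz": 0.0167,"claw": 0.47},{"dx": 0.004,"dy": -0.039,"dz": 0,"rx": 0,"ry": 0,"rz": 0.0167,"claw": 0.47}])

```text
time_s: 13.25
ee_pos: [0.5019, -0.1014, 0.1218]
eef_rot: [3.141, -0.001, -0.308]
force: [-3.0, -1.7, 0.3]
grip_width: 0.0496
grip_force: 1.2
```

Call:
step_arm(plan=[{"dx": 0.004,"dy": -0.039,"dz": 0,"rx": 0,"ry": 0,"rz": 0.0167,"claw": 0.47},{"dx": 0.004,"dy": -0.039,"dz": 0,"rx": 0,"ry": 0,"rz": 0.0167,"claw": 0.47}])

```text
time_s: 13.45
ee_pos: [0.5051, -0.0943, 0.1218]
eef_rot: [3.141, -0.001, -0.361]
force: [-2.6, -2.8, 1.2]
grip_width: 0.05
grip_force: 1.2
```

Call:
step_arm(plan=[{"dx": 0.004,"dy": -0.039,"dz": 0,"rx": 0,"ry": 0,"rz": 0.0167,"claw": 0.47},{"dx": 0.004,"dy": -0.039,"dz": 0,"rx": 0,"ry": 0,"rz": 0.0167,"claw": 0.47}])

```text
time_s: 13.65
ee_pos: [0.5087, -0.0873, 0.1218]
eef_rot: [3.141, -0.001, -0.413]
force: [-3.3, -1.6, 0.8]
grip_width: 0.0497
grip_force: 1.2
```

Call:
step_arm(plan=[{"dx": 0.004,"dy": -0.039,"dz": 0,"rx": 0,"ry": 0,"rz": 0.0167,"claw": 0.47}])

```text
time_s: 13.75
ee_pos: [0.5106, -0.0838, 0.1218]
eef_rot: [3.141, -0.001, -0.439]
force: [-5.5, -5.9, -0.4]
grip_width: 0.0498
grip_force: 3.8
```

Call:
step_arm(plan=[{"dx": 0.004,"dy": -0.039,"dz": 0,"rx": 0,"ry": 0,"rz": 0.0167,"claw": 0.47}])

```text
time_s: 13.85
ee_pos: [0.5123, -0.0811, 0.1217]
eef_rot: [3.14, -0.001, -0.465]
force: [-6.0, -8.4, 0.1]
grip_width: 0.0496
grip_force: 5.1
```

Call:
step_arm(plan=[{"dx": 0.004,"dy": -0.039,"dz": 0,"rx": 0,"ry": 0,"rz": 0.0167,"claw": 0.47}])

```text
time_s: 13.95
ee_pos: [0.5143, -0.0779, 0.1217]
eef_rot: [3.14, -0.001, -0.492]
force: [-6.5, -7.5, 1.5]
grip_width: 0.0502
grip_force: 5.0
```

Call:
step_arm(plan=[{"dx": 0.004,"dy": -0.039,"dz": 0,"rx": 0,"ry": 0,"rz": 0.0167,"claw": 0.47}])

```text
time_s: 14.05
ee_pos: [0.5164, -0.0746, 0.1216]
eef_rot: [3.14, -0.0, -0.518]
force: [-6.7, -8.9, 1.2]
grip_width: 0.0497
grip_force: 4.8
```

Call:
step_arm(plan=[{"dx": 0.004,"dy": -0.039,"dz": 0,"rx": 0,"ry": 0,"rz": 0.0167,"claw": 0.47}])

```text
time_s: 14.15
ee_pos: [0.5186, -0.0714, 0.1216]
eef_rot: [3.14, -0.0, -0.544]
force: [-7.5, -7.0, 1.8]
grip_width: 0.0494
grip_force: 4.6
```

Call:
step_arm(plan=[{"dx": 0.003,"dy": -0.025,"dz": 0,"rx": 0,"ry": 0,"rz": 0.01,"claw": 0.47}])

```text
time_s: 14.25
ee_pos: [0.5201, -0.0692, 0.1216]
eef_rot: [3.14, -0.0, -0.56]
force: [-7.5, -4.9, 2.0]
grip_width: 0.05
grip_force: 4.1
```

Run:
```python
from station import telemetry, viewer
from h import *
o=telemetry.get_obs();print({k:o[k].round(3) for k in("ee_pos","eef_rot","qpos","force")})
print(angles(viewer.camera("top")))
for p in((.5106,-.0838),(.5123,-.0811),o["ee_pos"][:2]):
  d=np.array(p)-AX["R"];print(np.degrees(np.arctan2(d[1],d[0])))
```

```text
{'ee_pos': array([ 0.52 , -0.069,  0.122]), 'eef_rot': array([ 3.14, -0.  , -0.56]), 'qpos': array([-2.010e-01,  3.520e-01,  1.702e+00, -1.000e-03,  1.088e+00,
        1.930e+00]), 'force': array([-7.45 , -4.894,  2.02 ])}
{'L': ('handle', np.float64(156.5), 'shank', np.float64(149.9), 681), 'R': ('handle', np.float64(145.0), 'shank', np.float64(145.4), 7)}
150.30256861313183
149.08220088405787
143.62094977563865
```

Call:
step_arm(plan=[{"dx": -0.004,"dy": 0.039,"dz": 0,"rx": 0,"ry": 0,"rz": -0.0167,"claw": 0.47},{"dx": -0.004,"dy": 0.039,"dz": 0,"rx": 0,"ry": 0,"rz": -0.0167,"claw": 0.47},{"dx": -0.004,"dy": 0.039,"dz": 0,"rx": 0,"ry": 0,"rz": -0.0167,"claw": 0.47},{"dx": -0.004,"dy": 0.039,"dz": 0,"rx": 0,"ry": 0,"rz": -0.0167,"claw": 0.47},{"dx": -0.004,"dy": 0.039,"dz": 0,"rx": 0,"ry": 0,"rz": -0.0167,"claw": 0.47},{"dx": -0.004,"dy": 0.039,"dz": 0,"rx": 0,"ry": 0,"rz": -0.0167,"claw": 0.47},{"dx": 0,"dy": 0,"dz": 0,"rx": 0,"ry": 0,"rz": 0,"claw": 0.47}])

```text
time_s: 15.0
ee_pos: [0.5077, -0.0885, 0.1218]
eef_rot: [-3.141, -0.002, -0.401]
force: [-0.1, 0.7, 0.3]
grip_width: 0.0502
grip_force: 0.0
```

Call:
step_arm(plan=[{"dx": 0,"dy": 0,"dz": -0.33,"rx": 0,"ry": 0,"rz": 0,"claw": 0.47},{"dx": 0,"dy": 0,"dz": -0.33,"rx": 0,"ry": 0,"rz": 0,"claw": 0.47},{"dx": 0,"dy": 0,"dz": -0.33,"rx": 0,"ry": 0,"rz": 0,"claw": 0.47},{"dx": -0.4,"dy": 0,"dz": 0,"rx": 0,"ry": 0,"rz": 0,"claw": 0.47},{"dx": -0.4,"dy": 0,"dz": 0,"rx": 0,"ry": 0,"rz": 0,"claw": 0.47},{"dx": -0.4,"dy": 0,"dz": 0,"rx": 0,"ry": 0,"rz": 0,"claw": 0.47},{"dx": 0,"dy": 0,"dz": 0,"rx": 0,"ry": 0,"rz": 0,"claw": 0.47}])

```text
time_s: 15.7
ee_pos: [0.3944, -0.0402, 0.2204]
eef_rot: [-3.141, -0.002, -0.401]
force: [-0.1, -0.2, 0.9]
grip_width: 0.0498
grip_force: 0.0
```

Run:
```python
from station import telemetry, viewer
from h import *
import cv2
o=telemetry.get_obs();print({k:o[k].round(3) for k in("ee_pos","eef_rot","qpos","force")})
c=viewer.camera("top");print(angles(c),angles(dict(np.load("top0.npz"))))
a=c["img"][130:330,130:470,::-1];cv2.imwrite("pics/t3.png",cv2.resize(a,None,fx=2.3,fy=2.3))
```

```text
{'ee_pos': array([ 0.394, -0.04 ,  0.22 ]), 'eef_rot': array([-3.141e+00, -2.000e-03, -4.010e-01]), 'qpos': array([-0.194, -0.05 ,  1.92 ,  0.   ,  1.27 ,  1.778]), 'force': array([-0.069, -0.218,  0.896])}
{'L': ('handle', np.float64(194.6), 'shank', np.float64(149.8), 1073), 'R': ('handle', np.float64(154.1), 'shank', np.float64(151.5), 412)} {'L': ('handle', np.float64(222.6), 'shank', np.float64(221.5), 648), 'R': ('handle', np.float64(214.3), 'shank', np.float64(226.8), 524)}
```

View pics/t3.png

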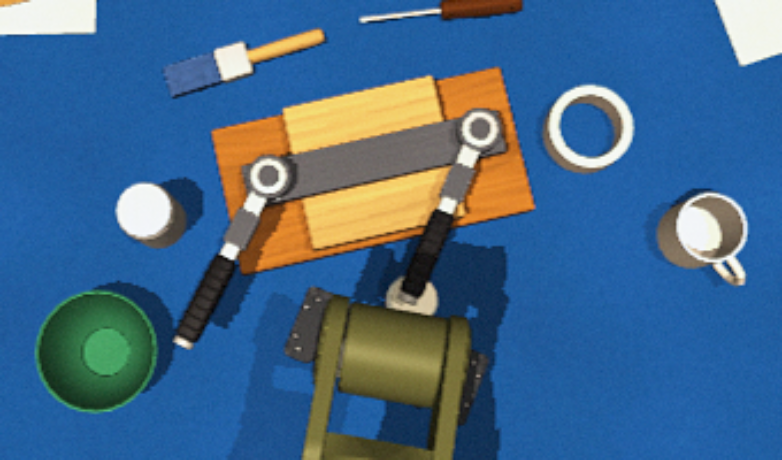

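Both handles are straight, the gripper is clear, and the jar, can, bowl, mug and tape haven't moved. Each wrench showed the force peak and fall-off of its click.

```bash
python3 -c "
from station import hand_in
print(hand_in())"
```

```text
the job is handed in; nothing more can be done
None
```

I tightened both nuts until the wrenches clicked, the left one first and then the right, let go of both, and handed the job in after about 16 s of robot time; the bystanders are still in place, and no verdict came back.

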